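# Change over the wax pans on the candle warmer

## Robot

A 6-joint arm with a two-finger parallel gripper is mounted at the origin on the work surface. World frame = base frame: x ahead of the robot, y to its left, z up, the work surface at z = 0. Lengths are in m, angles in rad, forces in N, time in s.
With the tool pointing down it reaches from about 0.25 to 0.725 m from the base axis. Payload 9.7 kg.
Tool frame: the origin (TCP) lies where the fingers leave the gripper's body, on its centre line; the fingertips stand 73 mm ahead of it and the grasp point (between the pads) lies 54 mm ahead of it; z points along the fingers, y is the line along which they close (so a half turn about z gives the same grasp; the last joint's range is limited). The gripper opens to 85 mm and grips with 20 to 120 N. Pads are 22 mm wide; open, the fingers measure 114 mm over their backs; the gripper's body (76 mm by 85 mm) begins 54 mm behind the grasp point. The pads swing forward as they close: fully open they stand 13 mm farther back than shut.
Start: joints at [-1.125, 0.087, 0.176, 1.66, 0, 1.571], TCP at [0.237, -0.496, 0.304] pointing down, gripper open.
Joint ranges: [-3.13, 3.13], [-0.85, 1.81], [-1.15, 1.24], [-2.2, 2.28], [-1.44, 1.52], [-3.14, 3.14]. Speed limits (rad/s): [2.22, 2.22, 2.57, 3.14, 3.14, 3.14].

## Interface

Orientations are given as a unit quaternion [w, x, y, z].
In Python, from station import arm gives the robot as it stands.
- The arm moves only by the shell command python3 -m creep 'ROWS'. ROWS is JSON, a list that holds one entry, the list of rows, each a list of 7 numbers: the shift along the tool's x, y, z scaled (see below), then the turn, a rotation vector about the tool's x, y, z scaled (see below), then the opening, from 0 (shut) to 1 (fully open). In form: [[[tx, ty, tz, wx, wy, wz, hand], ...]]. A call has 1 to 5 rows; each row shifts and turns the commanded pose from where the row before left it, along the tool's axes as they then stand; what a row does not reach is not made up. The controller multiplies each number of a shift by 40 mm and each number of a turn by 0.1 rad. A row lasts 1/12 s, in which the tool goes at most 41.7 mm and 7.16 degrees, less where a joint would pass 70% of its speed; a pose out of reach is approached as far as the arm can. A call with a number of a shift or a turn outside -1 to 1 is refused whole. A call with a gripper value outside its range is refused whole. The fingers move at their own pace and stop on an object; the grip force is fixed at half the most. Time passes only in rows, so rows that do not move let the fingers close. It gives the time, the measured TCP pose, the force, the opening and the grip force at its end, in the units of the state.
- arm.get_obs(): the state, without advancing time (a new reading comes with each control period).
- arm.camera(name): name is "scene" or "top" or "wrist"; returns the picture (480x640x3 uint8, red, green, blue); there is no depth.
- arm.camera_model(name): a dict with "fov_y" (degrees; the focal length in pixels is half the picture's height over the tangent of half this angle, whatever the lens; pixels are square), "cx", "cy" (the principal point, pixels), "R" (3x3) and "t" (3): a world point X has camera coordinates R X + t. Camera axes: x right, y down, z forward; pixel columns grow to the right and rows downward; lengths in m; the calibration is good to about 2 mm. A picture is of the moment at which its call begins: read the wrist's pose just before it. camera_model takes no time and is no camera call; for the wrist camera it gives the pose at the moment of the call.
- arm.sign_off(): hands the job in; it is judged then, once.
The state is a dict: "time_s": time; "joint_pos": joint angles; "joint_vel": joint speeds; "effort": joint torques, N m; "tcp_pos": TCP position; "orientation": TCP orientation; "force": force on the tool from outside, world axes, zero at the start; "ft_torque": the same for the moment, N m; "width": finger opening in m; "grasp_force": force on a finger pad.
Only numpy, scipy, OpenCV 4.12 (cv2) and the standard library are available. Lean on these libraries where they do the work, as an engineer would, in place of code of your own. Each camera call takes 0.05 s, during which the arm holds its last target. There are 200 camera calls.

## Task

The large wax pan is finished and the medium one is next: make the two change places, so that the medium pan ends in the middle of the grey warmer plate and the large pan in the middle of the dark wooden board, parking one of them flat and let go on the empty cork mat on the way. Then stand the small pan in the middle of the large pan, flat on its floor, with its handle a quarter turn to either side of the large pan's handle so that both can be taken hold of. Let go of everything, keep the pans upright throughout, and leave the jars and the candle where they stand.

Things in the scene. Friction and masses are not known exactly. Their poses are not given: they have to be found in the camera images.
- large_pan: Large shallow round aluminium pan, outside diameter 116 mm, 42 mm tall, straight wall 3 mm thick, floor 4 mm thick, 0.24 kg. Starts on the warmer. Origin: centre of its underside, z up. One wooden stick handle, level, points along the pan's own -x, from 58 to 133 mm from the pan's axis; 16 mm wide, 14 mm tall, its mid-height 34 mm above the underside. All three pans start with the handle pointing roughly towards the robot. A good place to pinch is 87 mm from the axis.
- medium_pan: Medium round aluminium pan, outside diameter 88 mm, 52 mm tall, 0.18 kg. Starts on the board. Origin: centre of its underside, z up. Wooden stick handle along the pan's own -x, from 44 to 119 mm from the axis; 16 mm wide, 14 mm tall, mid-height 44 mm above the underside. A good place to pinch is 73 mm from the axis.
- small_pan: Small narrow tall aluminium pan, outside diameter 60 mm, 68 mm tall, 0.12 kg. Starts on the bare table. Origin: centre of its underside, z up. Wooden stick handle along the pan's own -x, from 30 to 120 mm from the axis; 16 mm wide, 14 mm tall, mid-height 61 mm above the underside, so that it passes 16 mm over the large pan's rim when nested. Pinch it about 82 mm from the axis, so that the fingers stay outside the large pan's rim.
- warmer: Candle warmer: grey plastic round low plate with a dark steel top and a small black knob on its side, fixed, diameter 150 mm, 25 mm high; pans stand on its flat top. Origin: centre of its underside (top 25 mm above).
- board: Round dark wooden board, fixed, diameter 140 mm, 12 mm thick. Origin: centre of its underside (top 12 mm above).
- cork_mat: Round cork mat, fixed, diameter 140 mm, 6 mm thick, empty at the start: the parking place. Origin: centre of its underside (top 6 mm above).
- amber_jar: Lidded amber glass jar, a bystander, diameter 68 mm, 90 mm tall, beyond the pans. Origin: centre of its underside.
- amber_jar2: Second lidded amber glass jar, a bystander, same size as the first, on the robot's left. Origin: centre of its underside.
- candle: White candle in a white pot, a bystander, diameter 76 mm, 70 mm tall (wick to 80 mm), on the robot's right. Origin: centre of its underside.
There are look-alikes about, which are no part of the job. Several things look just like the cork_mat: the one meant starts nearest to the robot's base.

How it is judged:
On the way:
1. the large or the medium pan has been parked on the cork mat and let go (((horizontal distance between large_pan and cork_mat below 0.025 m and z of large_pan in the frame of cork_mat between 0.003 and 0.01 m and contact force between the fingers and large_pan below 0.1 N and linear speed of large_pan below 0.02 m/s) or (horizontal distance between medium_pan and cork_mat below 0.025 m and z of medium_pan in the frame of cork_mat between 0.003 and 0.01 m and contact force between the fingers and medium_pan below 0.1 N and linear speed of medium_pan below 0.02 m/s))), for 0.2 s.
At the end, for the whole second after the job is handed in: Large pan flat on the board, centres within 15 mm; medium pan flat on the warmer, centres within 15 mm; small pan flat on the large pan's floor, centres within 15 mm, its handle between 50 and 130 degrees from the large pan's handle, to either side; all upright, let go and at rest (horizontal distance between large_pan and board below 0.015 m and z of large_pan in the frame of board between 0.009 and 0.016 m and horizontal distance between medium_pan and warmer below 0.015 m and z of medium_pan in the frame of warmer between 0.022 and 0.029 m and horizontal distance between small_pan and large_pan below 0.015 m and z of small_pan in the frame of large_pan between 0.001 and 0.008 m and angle between the x axis of small_pan and the x axis of large_pan, either way round above 0.87 rad and angle between each of large_pan, medium_pan, small_pan's own z axis and vertical below 0.08 rad and angular speed of each of large_pan, medium_pan, small_pan below 0.2 rad/s and contact force between the fingers and large_pan below 0.1 N and linear speed of each of large_pan, medium_pan, small_pan below 0.02 m/s and contact force between the fingers and medium_pan below 0.1 N and contact force between the fingers and small_pan below 0.1 N); the robot touches nothing.
It fails at once if a jar or the candle was moved by more than 25 mm (distance of any of amber_jar, amber_jar2, candle from where it was at the start of the episode above 0.025 m).
It fails at once if a pan was tipped by more than 40 degrees (angle between any of large_pan, medium_pan, small_pan's own z axis and vertical above 0.7 rad).
It also fails if it takes over 109 s, if anything falls off the work surface, if the arm or the gripper's body presses on something with over 40 N, if the wrist force passes 120 N, or if a joint passes its speed limit or range.

## Working session

There is one attempt and no reset: what is moved stays moved. The work goes in short steps, Python scripts to look and compute and a shell command to move; the robot and the scene stay as the last step left them, time stands still between calls to the robot, and variables do not carry over. Pictures are saved under pics/ and viewed, at most 14 in all, crops included, and the job is handed in when it is done.

```bash
mkdir -p pics; ls
python3 - <<'E'
from station import arm
import cv2, numpy as np
np.set_printoptions(precision=4,suppress=True)
for n in ["top","scene"]:
    im=arm.camera(n); cv2.imwrite(f"pics/{n}0.png",im[:,:,::-1])
    m=arm.camera_model(n); print(n,m)
print(arm.get_obs())
E
```

```text
pics
top {'fov_y': 43.48111746614656, 'cx': 320.65190764321824, 'cy': 240.42873342113634, 'R': array([[-0.0027, -1.    ,  0.005 ],
       [-0.9762,  0.0016, -0.2168],
       [ 0.2168, -0.0055, -0.9762]]), 't': array([0.0907, 0.6271, 1.145 ])}
scene {'fov_y': 49.79165286740532, 'cx': 317.3059092150594, 'cy': 247.18711657763996, 'R': array([[-0.4181,  0.9083, -0.0105],
       [ 0.56  ,  0.2486, -0.7903],
       [-0.7153, -0.3364, -0.6126]]), 't': array([ 0.1862, -0.319 ,  1.9017])}
{'time_s': 0.1, 'joint_pos': array([-1.125 ,  0.0874,  0.1752,  1.6598, -0.    ,  1.5708]), 'joint_vel': array([ 0.0014, -0.0013,  0.0022, -0.0009,  0.0021,  0.0015]), 'effort': array([ -0.0018, -52.1561,  46.5654,   0.0161,   0.    ,   0.    ]), 'tcp_pos': array([ 0.2371, -0.4961,  0.3033]), 'orientation': array([-0.0006,  0.9753,  0.221 , -0.0001]), 'force': array([ 0.0569, -0.2193, -0.6087]), 'ft_torque': array([ 0.0118, -0.0135,  0.003 ]), 'grasp_force': 0.0, 'width': 0.08559116359221262}
```

View pics/top0.png

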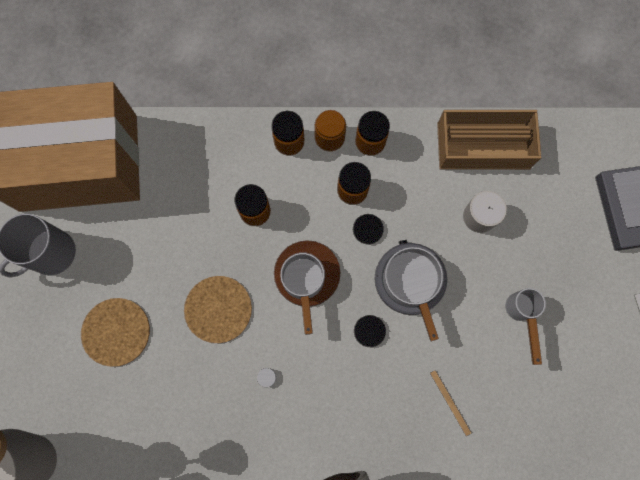

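View pics/scene0.png

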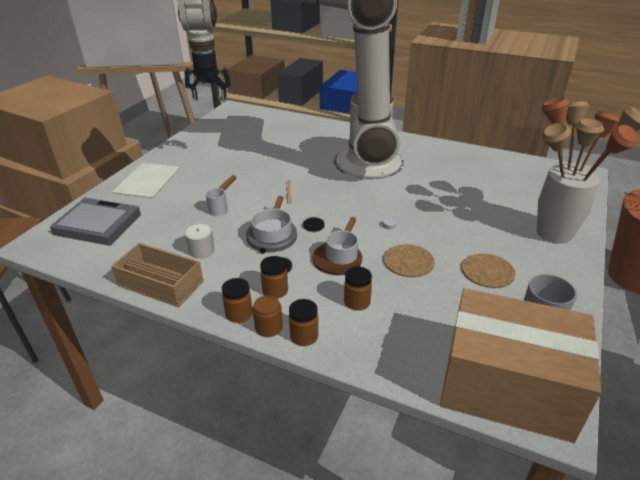

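The top view shows the large pan on the warmer at about (413,277), the medium pan on the board (303,274), the small pan (526,305), cork mats at (218,309) and (115,332), a jar at (355,183), another at (253,205), and the candle at (488,210). In the scene view nothing blocks the arm above the pans.

```bash
cat > h.py <<'E'
from station import arm
import cv2, numpy as np
from scipy.spatial.transform import Rotation as Ro
np.set_printoptions(precision=4,suppress=True)
def cast(m,px,z):
    f=240/np.tan(np.radians(m['fov_y']/2)); R=np.array(m['R']);t=np.array(m['t'])
    d=R.T@np.array([(px[0]-m['cx'])/f,(px[1]-m['cy'])/f,1]); c=-R.T@t
    return (c+d*(z-c[2])/d[2])[:2]
def proj(m,X):
    f=240/np.tan(np.radians(m['fov_y']/2)); p=np.array(m['R'])@X+m['t']
    return np.array([m['cx']+f*p[0]/p[2],m['cy']+f*p[1]/p[2]])
def circ(m,cnt,z):
    "least-squares circle of contour pixels cast on plane z"
    P=np.array([cast(m,p,z) for p in cnt.reshape(-1,2)])
    A=np.c_[2*P,np.ones(len(P))]; s=np.linalg.lstsq(A,(P**2).sum(1),rcond=None)[0]
    return s[:2],np.sqrt(s[2]+s[0]**2+s[1]**2)
def state():
    o=arm.get_obs(); R=Ro.from_quat(np.array(o['orientation'])[[1,2,3,0]]).as_matrix()
    return o,R
def goto(x,y,z,fa):
    """shift (units of 40mm in the tool frame) and turn (0.1 rad) to bring the GRASP POINT to xyz, tool down, closing axis at world angle fa (deg, mod 180)"""
    o,R=state()
    d=np.array([x,y,z+.054])-o['tcp_pos']
    ya=R[:,1]; a=np.degrees(np.arctan2(ya[1],ya[0])); t=(fa-a+90)%180-90
    print('t',o['time_s'],'tcp',o['tcp_pos'],'yaxis deg',round(a,1),'w',round(o['width'],4),'F',o['grasp_force'],'q6',o['joint_pos'][5])
    print(' shift units (present tool axes)',R.T@d/.04,' turn wz units',-np.radians(t)/.1,' z axis',R[:,2])
E
python3 - <<'E'
from h import *
im=cv2.imread('pics/top0.png'); m=arm.camera_model('top')
for n,p,z in [('L',(413,277),.067),('Lh',(433,338),.066),('M',(303,274),.064),('Mh',(308,331),.063),('S',(527,305),.068),('Sh',(537,362),.068),('warm',(411,278),.025),('board',(307,273),.012),('mat',(218,309),.006),('mat2',(115,332),.006),('jar',(355,172),.09),('jar2',(251,194),.09),('candle',(488,204),.07)]: print(n,cast(m,p,z))
hsv=cv2.cvtColor(im,cv2.COLOR_BGR2HSV)
print([hsv[y,x] for x,y in [(218,309),(290,265),(283,290),(380,290),(390,305),(430,325),(450,350),(410,275),(398,260)]])
mask=cv2.inRange(hsv,(5,90,30),(25,255,255))
for c in cv2.findContours(mask,0,1)[0]:
    if cv2.contourArea(c)>200: h=cv2.convexHull(c); print(cv2.minEnclosingCircle(h)[0],cv2.contourArea(c),circ(m,h,.006))
cv2.imwrite('pics/crop0.png',cv2.resize(im[200:400,170:570],(800,400),interpolation=cv2.INTER_CUBIC))
E
```

```text
L [ 0.5527 -0.0946]
Lh [ 0.4324 -0.1295]
M [0.5596 0.1248]
Mh [0.4467 0.1146]
S [ 0.4962 -0.3176]
Sh [ 0.3859 -0.3285]
warm [ 0.5573 -0.0971]
board [0.5703 0.1177]
mat [0.4962 0.3018]
mat2 [0.4496 0.5111]
jar [0.7649 0.0193]
jar2 [0.7185 0.2294]
candle [ 0.7027 -0.253 ]
[array([ 15, 128, 140], dtype=uint8), array([  0,   0, 102], dtype=uint8), array([ 10, 161,  81], dtype=uint8), array([120,   6,  87], dtype=uint8), array([144,  16,  78], dtype=uint8), array([ 14, 168, 112], dtype=uint8), array([ 15,  10, 149], dtype=uint8), array([140,   5, 155], dtype=uint8), array([140,   8, 102], dtype=uint8)]
(450.5, 402.5) 305.5 (array([ 0.2931, -0.1422]), np.float64(0.07058616334068737))
(534.0, 341.0) 350.5 (array([ 0.431 , -0.3455]), np.float64(0.04282388775223021))
(428.0, 321.5) 264.0 (array([ 0.469 , -0.1309]), np.float64(0.03683816614728324))
(114.71847534179688, 331.8037414550781) 3524.0 (array([0.4506, 0.5113]), np.float64(0.06913939055233116))
(217.5, 309.0) 3415.5 (array([0.4968, 0.3027]), np.float64(0.06895594762782921))
(307.5, 286.9239196777344) 3418.5 (array([0.5481, 0.119 ]), np.float64(0.08294490988018037))
(254.26934814453125, 209.16464233398438) 260.0 (array([0.7092, 0.2309]), np.float64(0.033882099340840695))
(353.0196838378906, 187.38189697265625) 284.0 (array([0.7583, 0.0193]), np.float64(0.03515150950356403))
(69.5, 174.5) 8074.0 (array([0.7745, 0.6337]), np.float64(0.1415294668734444))
(288.68182373046875, 138.31817626953125) 355.5 (array([0.8714, 0.158 ]), np.float64(0.035745663137392726))
(370.3401184082031, 137.6138153076172) 368.5 (array([ 0.8724, -0.0213]), np.float64(0.03702195648639388))
(488.0, 139.0) 5667.5 (array([ 0.8731, -0.2821]), np.float64(0.11836762014767271))
(330.0, 130.0) 1001.5 (array([0.8917, 0.0688]), np.float64(0.0434219160200061))
(68.0, 117.5) 4461.5 (array([0.8806, 0.6567]), np.float64(0.15893336915033524))
```

View pics/crop0.png

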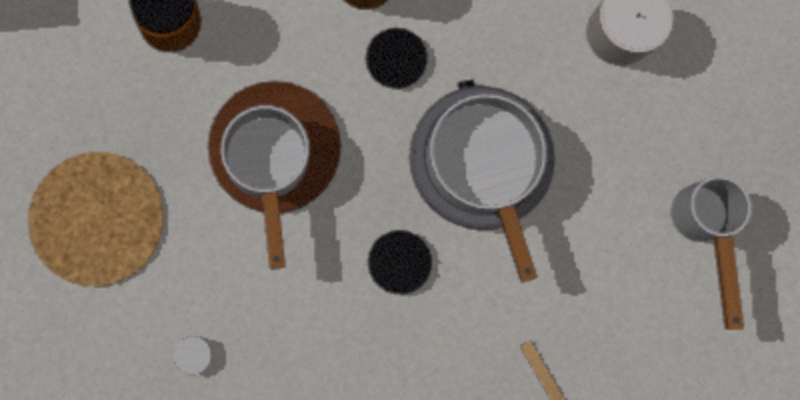

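The crop (2x, offset 170,200) shows the large rim centred at (487,152), warmer top about (481,157), medium rim (266,150), board (274,147), small rim (721,208). All handles are clearly visible.

```bash
cat > t.py <<'E'
from h import *
m=arm.camera_model('top')
def c(p,z): return cast(m,(170+p[0]/2-.25,200+p[1]/2-.25),z)
print('warmer',c((481,157),.025),'board',c((274.5,147.5),.012))
T={'L':((487.5,152.5),.067,(507,208),(529,279),.066,.087),'M':((266,150),.064,(270,196),(278,267),.063,.073),'S':((720.5,208),.068,(723.5,240),(735,327),.068,.082)}
for k,(p,z,h0,h1,zh,r) in T.items():
    C=c(p,z);A=c(h0,zh);B=c(h1,zh);d=B-A;d/=np.linalg.norm(d); e=B-C
    print(k,C,'tip dist',np.linalg.norm(e),'angles handle',np.degrees(np.arctan2(d[1],d[0])),np.degrees(np.arctan2(e[1],e[0])),'pinch',C+e/np.linalg.norm(e)*r)
E
python3 t.py; python3 -c "
from h import *
goto(.487,.118,.16,-95)"
```

```text
warmer [ 0.5567 -0.0956] board [0.5692 0.1177]
L [ 0.5547 -0.0957] tip dist 0.12985576632718612 angles handle -164.89446321729127 -163.8277027731034 pinch [ 0.4711 -0.1199]
M [0.5581 0.1253] tip dist 0.11640362162681715 angles handle -173.4248265879155 -174.00606135107455 pinch [0.4855 0.1177]
S [ 0.4987 -0.3237] tip dist 0.11527151577950957 angles handle -176.8977635863131 -177.5015124005954 pinch [ 0.4167 -0.3273]
t 0.1 tcp [ 0.2371 -0.4961  0.3033] yaxis deg -64.5 w 0.0856 F 0.0 q6 1.5708141387835202
 shift units (present tool axes) [ 12.2571 -11.157    2.2444]  turn wz units 5.330358964220605  z axis [-0.0005  0.001  -1.    ]
```

```bash
R='python3 -m creep'
python3 -m creep '[[[0.72,-0.656,0,0,0,0,1],[0.72,-0.656,0,0,0,0,1],[0.72,-0.656,0,0,0,0,1],[0.72,-0.656,0,0,0,0,1],[0.72,-0.656,0,0,0,0,1]]]'
python3 -m creep '[[[0.72,-0.656,0,0,0,0,1],[0.72,-0.656,0,0,0,0,1],[0.72,-0.656,0,0,0,0,1],[0.72,-0.656,0,0,0,0,1],[0.72,-0.656,0,0,0,0,1]]]'
python3 -m creep '[[[0.72,-0.656,0,0,0,0,1],[0.72,-0.656,0,0,0,0,1],[0.72,-0.656,0,0,0,0,1],[0.72,-0.656,0,0,0,0,1],[0.72,-0.656,0,0,0,0,1]]]'
python3 -m creep '[[[0.72,-0.656,0,0,0,0,1],[0.72,-0.656,0,0,0,0,1],[0,0,0.5,0,0,0.9,1],[0,0,0.7,0,0,0.9,1],[0,0,0.7,0,0,0.9,1]]]'
python3 -m creep '[[[0,0,0.3,0,0,0.7,1],[0,0,0,0,0,0,1],[0,0,0,0,0,0,1]]]'
python3 - <<'E'
from h import *
goto(.4855,.1177,.056,-84)
m=arm.camera_model('wrist'); im=arm.camera('wrist'); cv2.imwrite('pics/w1.png',im[:,:,::-1])
print(m, proj(m,np.array([.4855,.1177,.063])), proj(m,np.array([.558,.125,.064])))
E
```

```text
time_s: 0.52
tcp_pos: [0.3106, -0.3141, 0.3035]
orientation: [-0.0, 0.975, 0.221, -0.0]
force: [1.5, 0.1, 1.5]
width: 0.0851
grasp_force: 0.0
time_s: 0.93
tcp_pos: [0.3839, -0.1335, 0.3038]
orientation: [0.0, 0.975, 0.221, 0.0]
force: [0.5, -1.0, -0.7]
width: 0.0852
grasp_force: 0.0
time_s: 1.35
tcp_pos: [0.4574, 0.0473, 0.3038]
orientation: [0.0, 0.975, 0.221, 0.0]
force: [0.8, -0.7, 0.6]
width: 0.0856
grasp_force: 0.0
time_s: 1.77
tcp_pos: [0.4899, 0.1031, 0.2268]
orientation: [-0.006, 0.995, 0.101, -0.001]
force: [0.8, 0.3, -0.0]
width: 0.0854
grasp_force: 0.0
time_s: 2.02
tcp_pos: [0.4925, 0.0811, 0.215]
orientation: [-0.013, 0.997, 0.077, -0.003]
force: [-0.6, 1.0, 0.3]
width: 0.0853
grasp_force: 0.0
t 2.0167 tcp [0.4925 0.0811 0.215 ] yaxis deg -81.2 w 0.0853 F 0.0 q6 3.1406623301062826
 shift units (present tool axes) [-0.0253 -0.8624  2.6494]  turn wz units 0.48408447439370716  z axis [-0.007   0.025  -0.9997]
{'fov_y': 71.35598814017618, 'cx': 316.57030469859114, 'cy': 238.0883822822953, 'R': array([[ 0.1518, -0.9881, -0.0253],
       [-0.9322, -0.1516,  0.3286],
       [-0.3286, -0.0263, -0.9441]]), 't': array([0.0101, 0.4567, 0.4621])} [269.0318 247.8304] [269.3685 142.6892]
```

View pics/w1.png

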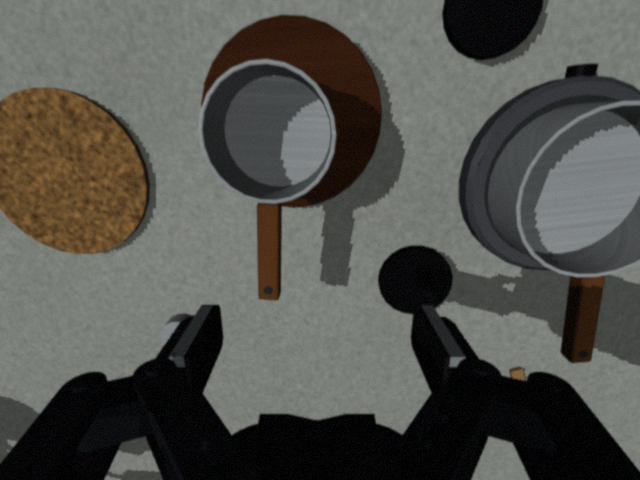

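The wrist view shows the medium rim spanning x 200–335 and y 60–203, with the handle centreline from (269,205) to (268,298). Joint 6 reached its limit, so I'll use the half-turned grasp (closing axis +96°).

```bash
python3 - <<'E'
from h import *
m=arm.camera_model('wrist'); im=cv2.imread('pics/w1.png'); hsv=cv2.cvtColor(im,cv2.COLOR_BGR2HSV)
a=np.array
rim=a([(200,130),(335,131),(268,60),(268,203),(220,80),(315,82)])
print('rim',circ(m,rim,.064),'tip',cast(m,(268,298),.063),'root',cast(m,(269,205),.063))
print('board',circ(m,a([(381,115),(291,16),(204,90),(300,207),(230,33),(355,55),(362,175)]),.012))
print('warmer',circ(m,a([(460,185),(470,145),(490,115),(520,92),(580,78),(620,80),(470,225),(490,250)]),.025))
mat=cv2.inRange(hsv,(10,90,80),(22,255,255))[:, :200]
c=max(cv2.findContours(mat,0,1)[0],key=cv2.contourArea); c=cv2.convexHull(c).reshape(-1,2); print('mat',circ(m,c[c[:,0]>2],.006))
E
for i in 1 2 3 4 5 6; do :; done
python3 -m creep '[[[0,0,0,0,0,-1,1],[0,0,0,0,0,-1,1],[0,0,0,0,0,-1,1],[0,0,0,0,0,-1,1],[0,0,0,0,0,-1,1]]]'
python3 -m creep '[[[0,0,0,0,0,-1,1],[0,0,0,0,0,-1,1],[0,0,0,0,0,-1,1],[0,0,0,0,0,-1,1],[0,0,0,0,0,-1,1]]]'
python3 -m creep '[[[0,0,0,0,0,-1,1],[0,0,0,0,0,-1,1],[0,0,0,0,0,-1,1],[0,0,0,0,0,-1,1],[0,0,0,0,0,-1,1]]]'
python3 -m creep '[[[0,0,0,0,0,-1,1],[0,0,0,0,0,-1,1],[0,0,0,0,0,-1,1],[0,0,0,0,0,-1,1],[0,0,0,0,0,-1,1]]]'
python3 -m creep '[[[0,0,0,0,0,-1,1],[0,0,0,0,0,-1,1],[0,0,0,0,0,-1,1],[0,0,0,0,0,-1,1],[0,0,0,0,0,-1,1]]]'
python3 -m creep '[[[0,0,0,0,0,-1,1],[0,0,0,0,0,-1,1],[0,0,0,0,0,-1,1],[0,0,0,0,0,-1,1],[0,0,0,0,0,-1,1]]]'
python3 - <<'E'
from h import *
goto(.4855,.1177,.056,96)
E
```

```text
rim (array([0.5622, 0.1272]), np.float64(0.04363272203717862)) tip [0.4449 0.1148] root [0.5171 0.1218]
board (array([0.5732, 0.12  ]), np.float64(0.07011764707260419))
warmer (array([ 0.564, -0.089]), np.float64(0.07184182161774377))
mat (array([0.4987, 0.3061]), np.float64(0.07006326807918846))
time_s: 2.48
tcp_pos: [0.4932, 0.0825, 0.2173]
orientation: [-0.013, 0.946, 0.324, 0.003]
force: [0.1, 0.3, -0.5]
width: 0.0854
grasp_force: 0.0
time_s: 2.9
tcp_pos: [0.4932, 0.0825, 0.2173]
orientation: [-0.012, 0.836, 0.548, 0.006]
force: [-1.2, -0.5, 0.7]
width: 0.0852
grasp_force: 0.0
time_s: 3.32
tcp_pos: [0.4932, 0.0825, 0.2173]
orientation: [-0.01, 0.675, 0.738, 0.008]
force: [0.3, -0.6, -0.5]
width: 0.0851
grasp_force: 0.0
time_s: 3.73
tcp_pos: [0.4932, 0.0825, 0.2173]
orientation: [-0.007, 0.471, 0.882, 0.011]
force: [-0.6, 0.8, -0.0]
width: 0.0853
grasp_force: 0.0
time_s: 4.15
tcp_pos: [0.4932, 0.0825, 0.2173]
orientation: [-0.005, 0.238, 0.971, 0.012]
force: [0.1, 1.1, -0.6]
width: 0.0854
grasp_force: 0.0
time_s: 4.57
tcp_pos: [0.4932, 0.0825, 0.2173]
orientation: [-0.001, -0.01, 1.0, 0.013]
force: [0.4, -1.0, 0.1]
width: 0.0857
grasp_force: 0.0
t 4.5667 tcp [0.4932 0.0825 0.2173] yaxis deg 91.1 w 0.0857 F 0.0 q6 0.1356775974787781
 shift units (present tool axes) [0.168  0.8139 2.7037]  turn wz units -0.8559967427331269  z axis [-0.0032  0.0256 -0.9997]
```

```bash
python3 -m creep '[[[0,0,0,0.256,-0.03,0,1],[0.1,0.87,0.2,0,0,-0.86,1],[0,0,0,0,0,0,1]]]'
python3 - <<'E'
from h import *
goto(.488,.119,.056,96)
E
```

```text
time_s: 4.82
tcp_pos: [0.4881, 0.12, 0.2081]
orientation: [-0.0, -0.053, 0.999, 0.001]
force: [0.2, -0.4, -0.5]
width: 0.0857
grasp_force: 0.0
t 4.8167 tcp [0.4881 0.12   0.2081] yaxis deg 96.1 w 0.0857 F 0.0 q6 0.13440196821225622
 shift units (present tool axes) [ 0.0018 -0.029   2.4535]  turn wz units 0.014242267895807023  z axis [-0.0011  0.0013 -1.    ]
```

Descend, grasp, lift.

```bash
python3 -m creep '[[[0,0,0.8,0,0,0,1],[0,0,0.8,0,0,0,1],[0,0,0.5,0,0,0,1],[0,0,0.35,0,0,0,1],[0,0,0,0,0,0,0]]]'
python3 -m creep '[[[0,0,0,0,0,0,0],[0,0,0,0,0,0,0],[0,0,0,0,0,0,0],[0,0,0,0,0,0,0],[0,0,0,0,0,0,0]]]'
python3 -m creep '[[[0,0,0,0,0,0,0],[0,0,0,0,0,0,0],[0,0,-0.2,0,0,0,0],[0,0,-0.4,0,0,0,0],[0,0,-0.4,0,0,0,0]]]'
python3 -m creep '[[[0,0,-0.5,0,0,0,0],[0,0,-0.5,0,0,0,0],[0,0,-0.2,0,0,0,0],[0,0,0,0,0,0,0],[0,0,0,0,0,0,0]]]'
python3 - <<'E'
from h import *
goto(.488,.119,.056,96)
for n in ['top','scene']:
    im=arm.camera(n); cv2.imwrite(f'pics/{n}1.png',im[:,:,::-1])
a=cv2.imread('pics/scene1.png')[140:340,180:480]; b=cv2.imread('pics/top1.png')[200:400,170:470]
cv2.imwrite('pics/c1.png',cv2.resize(np.hstack([a,b]),(780,260)))
E
```

```text
time_s: 5.23
tcp_pos: [0.4871, 0.1168, 0.1078]
orientation: [-0.003, -0.05, 0.999, -0.0]
force: [-0.4, 0.8, 0.5]
width: 0.0753
grasp_force: 0.0
time_s: 5.65
tcp_pos: [0.4887, 0.1166, 0.111]
orientation: [-0.0, -0.049, 0.999, 0.0]
force: [-0.6, -2.5, 5.9]
width: 0.0148
grasp_force: 62.2
time_s: 6.07
tcp_pos: [0.4877, 0.1162, 0.15]
orientation: [-0.002, -0.049, 0.999, -0.0]
force: [0.6, 0.3, -1.2]
width: 0.0151
grasp_force: 60.9
time_s: 6.48
tcp_pos: [0.4884, 0.1164, 0.1975]
orientation: [-0.001, -0.049, 0.999, -0.0]
force: [0.7, -0.8, -2.8]
width: 0.015
grasp_force: 61.0
t 6.4833 tcp [0.4884 0.1164 0.1975] yaxis deg 95.7 w 0.015 F 60.969589948654175 q6 0.13528287244391074
 shift units (present tool axes) [-0.0013  0.0651  2.1874]  turn wz units -0.06054066673850782  z axis [-0.0019 -0.0002 -1.    ]
```

View pics/c1.png

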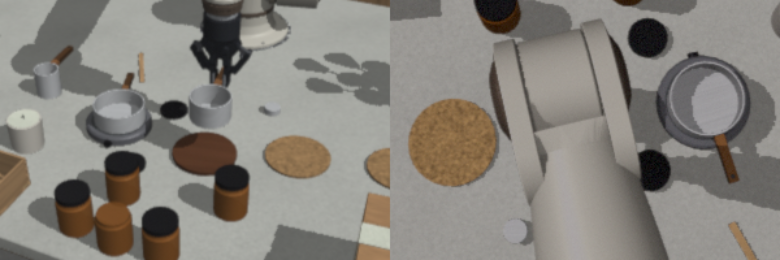

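The medium pan is gripped level and hangs clear above the empty board. Next, carry it to the mat; I'll also measure the now-empty board later.

Run:
```python
from h import *
goto(.4256,.2973,.1435,95.7)
m=arm.camera_model('top')
im=cv2.imread('pics/top1.png');
```

```text
t 6.5833 tcp [0.4879 0.1163 0.1964] yaxis deg 95.7 w 0.0149 F 60.96331000328064 q6 0.13525835773691816
 shift units (present tool axes) [ 1.1043  4.6555 -0.0236]  turn wz units -0.007500111511019016  z axis [-0.0037 -0.0007 -1.    ]
```

```bash
python3 -m creep '[[[0.1,0.4,0,0,0,0,0],[0.2,0.85,0,0,0,0,0],[0.2,0.85,0,0,0,0,0],[0.2,0.85,0,0,0,0,0],[0.2,0.85,0,0,0,0,0]]]'
python3 -m creep '[[[0.14,0.6,0,0,0,0,0],[0.06,0.25,0,0,0,0,0],[0,0,0.5,0,0,0,0],[0,0,0.7,0,0,0,0],[0,0,0,0,0,0,0]]]'
python3 - <<'E'
from h import *
goto(.4256,.2973,.0505,95.7)
im=arm.camera('wrist'); cv2.imwrite('pics/w2.png',im[:,:,::-1])
E
```

```text
time_s: 7.0
tcp_pos: [0.4365, 0.2652, 0.1966]
orientation: [-0.002, -0.049, 0.999, -0.001]
force: [1.0, -0.6, -1.5]
width: 0.0146
grasp_force: 60.9
time_s: 7.42
tcp_pos: [0.4242, 0.2958, 0.1442]
orientation: [-0.004, -0.05, 0.999, -0.002]
force: [-0.2, -1.9, -3.2]
width: 0.0149
grasp_force: 60.9
t 7.4167 tcp [0.4242 0.2958 0.1442] yaxis deg 95.7 w 0.0149 F 60.906275510787964 q6 0.5094355282123725
 shift units (present tool axes) [-0.0475  0.0387  0.9919]  turn wz units -0.0032114283490249566  z axis [-0.0085 -0.0051 -1.    ]
```

View pics/w2.png

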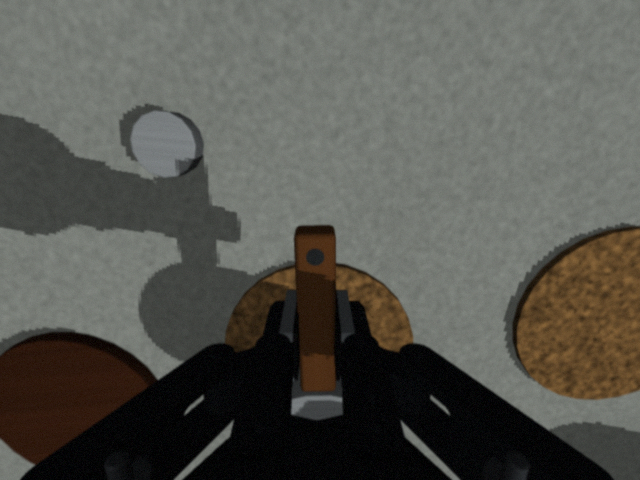

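The handle is centred between the pads at x≈317, with the mat beneath (x 226–412). Lower and release.

```bash
python3 -m creep '[[[-0.05,0.04,0.4,0,0,0,0],[0,0,0.3,0,0,0,0],[0,0,0.2,0,0,0,0],[0,0,0.1,0,0,0,0],[0,0,0,0,0,0,0]]]'
python3 -m creep '[[[0,0,0.03,0,0,0,0.4],[0,0,0,0,0,0,0.6],[0,0,0,0,0,0,1],[0,0,0,0,0,0,1],[0,0,0,0,0,0,1]]]'
python3 -m creep '[[[0,0,0,0,0,0,1],[0,0,-0.4,0,0,0,1],[0,0,-0.7,0,0,0,1],[0,0,-0.9,0,0,0,1],[0,0,-0.4,0,0,0,1]]]'
python3 - <<'E'
from h import *
goto(.4711,-.1199,.14,106)
E
```

```text
time_s: 7.88
tcp_pos: [0.4277, 0.2985, 0.1093]
orientation: [-0.002, -0.049, 0.999, -0.0]
force: [0.3, -0.8, -2.1]
width: 0.0149
grasp_force: 60.9
time_s: 8.3
tcp_pos: [0.4281, 0.2991, 0.1092]
orientation: [-0.001, -0.049, 0.999, 0.0]
force: [0.4, 0.2, -0.3]
width: 0.0744
grasp_force: 0.0
time_s: 8.72
tcp_pos: [0.4286, 0.2994, 0.2089]
orientation: [0.001, -0.049, 0.999, 0.001]
force: [1.2, 0.9, 0.1]
width: 0.0852
grasp_force: 0.0
t 8.7167 tcp [0.4286 0.2994 0.2089] yaxis deg 95.7 w 0.0852 F 0.0 q6 0.5106166345238385
 shift units (present tool axes) [ -0.0228 -10.5365   0.3515]  turn wz units -1.8050308245700737  z axis [ 0.0014  0.002  -1.    ]
```

```bash
python3 -m creep '[[[0,-0.95,0,0,0,0,1],[0,-0.95,0,0,0,0,1],[0,-0.95,0,0,0,0,1],[0,-0.95,0,0,0,0,1],[0,-0.95,0,0,0,0,1]]]' | head -2
python3 -m creep '[[[0,-0.95,0,0,0,0,1],[0,-0.95,0,0,0,0,1],[0,-0.95,0,0,0,0,1],[0,-0.95,0,0,0,0,1],[0,-0.95,0,0,0,0,1]]]' |head -2
python3 -m creep '[[[0,-0.95,0,0,0,0,1],[0,0,0,0,0,-0.87,1],[0,0,0,0,0,-0.87,1],[0,0,0,0,0,0,1],[0,0,0,0,0,0,1]]]'
python3 - <<'E'
from h import *
goto(.474,-.117,.059,105.7)
m=arm.camera_model('wrist'); im=arm.camera('wrist')[:,:,::-1]; cv2.imwrite('pics/w3.png',im)
cv2.imwrite('pics/top3.png',arm.camera('top')[:,:,::-1])
cv2.imwrite('pics/scene3.png',arm.camera('scene')[:,:,::-1])
hsv=cv2.cvtColor(np.ascontiguousarray(im),cv2.COLOR_BGR2HSV)
mk=cv2.inRange(hsv,(5,110,25),(22,255,255))
for c in cv2.findContours(mk,0,1)[0]:
    if cv2.contourArea(c)>300: r=cv2.minAreaRect(c); b=np.array([cast(m,p,.066) for p in cv2.boxPoints(r)]); print(r,'\n',b,b.mean(0))
t=cv2.imread('pics/top3.png')[200:400,170:570]
cv2.imwrite('pics/c3.png',np.vstack([cv2.resize(t,(560,280)),cv2.resize(im[200:],(560,280))]))
E
```

```text
time_s: 9.13
tcp_pos: [0.4466, 0.1084, 0.205]
time_s: 9.55
tcp_pos: [0.4653, -0.081, 0.2051]
time_s: 9.97
tcp_pos: [0.4693, -0.117, 0.2048]
orientation: [-0.001, -0.135, 0.991, 0.0]
force: [-0.0, 0.1, 0.4]
width: 0.0852
grasp_force: 0.0
t 9.9667 tcp [ 0.4693 -0.117   0.2048] yaxis deg 105.5 w 0.0852 F 0.0 q6 -0.5140131796851486
 shift units (present tool axes) [-0.1181 -0.0313  2.295 ]  turn wz units -0.04134722985887867  z axis [-0.0017 -0.0002 -1.    ]
((535.1806030273438, 354.82244873046875), (120.6585922241211, 58.263397216796875), 16.429302215576172) 
 [[0.5266 0.0193]
 [0.4781 0.0106]
 [0.4819 0.1065]
 [0.5327 0.1222]] [0.5049 0.0646]
((310.0, 246.5), (105.0, 24.0), 90.0) 
 [[ 0.4323 -0.1404]
 [ 0.4283 -0.1257]
 [ 0.501  -0.1052]
 [ 0.5056 -0.1217]] [ 0.4668 -0.1233]
((315.25885009765625, 49.83529281616211), (104.93163299560547, 16.100971221923828), 78.56632232666016) 
 [[ 0.3308 -0.1671]
 [ 0.3271 -0.1593]
 [ 0.3729 -0.1343]
 [ 0.377  -0.1427]] [ 0.3519 -0.1508]
```

View pics/c3.png

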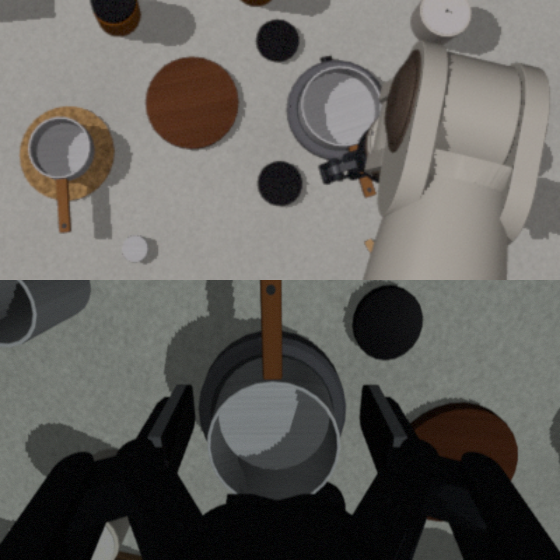

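The top view shows the medium pan standing on the mat; the wrist view shows the large pan's handle between the fingers, vertical at x≈310 with its tip at (.430,-.133). Descend and grasp.

```bash
python3 - <<'E'
from h import *
im=cv2.imread('pics/top3.png'); hsv=cv2.cvtColor(im,cv2.COLOR_BGR2HSV); m=arm.camera_model('top')
mk=cv2.inRange(hsv,(0,110,25),(14,255,130)); mk[:220]=0;mk[:, :265]=0;mk[:,345:]=0
c=max(cv2.findContours(mk,0,1)[0],key=cv2.contourArea); print('board',circ(m,cv2.convexHull(c),.012))
goto(.4747,-.1211,.057,105)
E
python3 -m creep '[[[-0.13,0.06,0.8,0,0,0,1],[0,0,0.8,0,0,0,1],[0,0,0.5,0,0,0,1],[0,0,0.25,0,0,0,1],[0,0,0,0,0,0,1]]]'
python3 -m creep '[[[0,0,0,0,0,0,0],[0,0,0,0,0,0,0],[0,0,0,0,0,0,0],[0,0,0,0,0,0,0],[0,0,0,0,0,0,0]]]'
python3 -m creep '[[[0,0,0,0,0,0,0],[0,0,0,0,0,0,0],[0,0,0,0,0,0,0]]]'
python3 - <<'E'
from h import *
goto(.4747,-.1211,.057,105)
E
```

```text
board (array([0.5711, 0.1179]), np.float64(0.06801753710356805))
t 10.1167 tcp [ 0.4694 -0.1165  0.2048] yaxis deg 105.6 w 0.0855 F 0.0 q6 -0.5145409590620741
 shift units (present tool axes) [-0.1019 -0.1465  2.3461]  turn wz units 0.09684836988156505  z axis [-0.0016 -0.0003 -1.    ]
time_s: 10.53
tcp_pos: [0.4725, -0.1126, 0.1087]
orientation: [-0.003, -0.136, 0.991, 0.001]
force: [0.2, -0.5, -0.5]
width: 0.0856
grasp_force: 0.0
time_s: 10.95
tcp_pos: [0.4739, -0.1134, 0.1117]
orientation: [-0.0, -0.136, 0.991, -0.0]
force: [0.0, -0.8, 0.8]
width: 0.0258
grasp_force: 0.4
time_s: 11.2
tcp_pos: [0.4739, -0.1135, 0.1115]
orientation: [-0.0, -0.136, 0.991, -0.0]
force: [0.2, -0.8, 6.3]
width: 0.0147
grasp_force: 60.8
t 11.2 tcp [ 0.4739 -0.1135  0.1115] yaxis deg 105.6 w 0.0147 F 60.765498876571655 q6 -0.5072713311437711
 shift units (present tool axes) [ 0.0315 -0.1891  0.0115]  turn wz units 0.10802440555879418  z axis [-0.0005 -0.0007 -1.    ]
```

```bash
python3 -m creep '[[[0,0,-0.2,0,0,0,0],[0,0,-0.4,0,0,0,0],[0,0,-0.5,0,0,0,0],[0,0,-0.5,0,0,0,0],[0,0,-0.4,0,0,0.4,0]]]'
python3 -m creep '[[[0,0,0,0,0,0.6,0],[0,0,0,0,0,0.8,0],[0,0,0,0,0,0.6,0],[0,0,0,0,0,0.3,0],[0,0,0,0,0,0,0]]]'
python3 - <<'E'
from h import *
goto(.485,.1185,.0445,90)
cv2.imwrite('pics/scene4.png',arm.camera('scene')[100:340,150:470,::-1])
E
```

```text
time_s: 11.62
tcp_pos: [0.4734, -0.1131, 0.1921]
orientation: [-0.001, -0.116, 0.993, 0.0]
force: [-0.6, 0.2, -2.1]
width: 0.0152
grasp_force: 59.8
time_s: 12.03
tcp_pos: [0.4733, -0.1131, 0.1906]
orientation: [-0.001, -0.001, 1.0, 0.0]
force: [0.7, 0.0, -1.4]
width: 0.015
grasp_force: 59.7
t 12.0333 tcp [ 0.4733 -0.1131  0.1906] yaxis deg 90.1 w 0.015 F 59.73263204097748 q6 -0.23578128501558973
 shift units (present tool axes) [-0.3068  5.7887  2.3036]  turn wz units 0.01441074559964115  z axis [-0.0028  0.0002 -1.    ]
```

View pics/scene4.png

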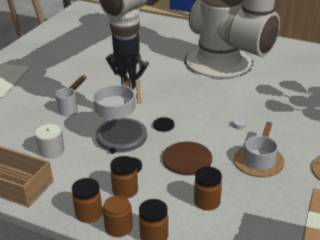

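The large pan hangs level, and the warmer and board are both clear. Move it over the board.

```bash
python3 -m creep '[[[-0.05,0.5,0,0,0,0,0],[-0.05,0.9,0,0,0,0,0],[-0.05,0.9,0,0,0,0,0],[-0.05,0.9,0,0,0,0,0],[-0.05,0.9,0,0,0,0,0]]]' |head -2
python3 -m creep '[[[-0.05,0.9,0,0,0,0,0],[0,0.5,0,0,0,0,0],[0,0.29,0,0,0,0,0],[0,0,0.7,0,0,0,0],[0,0,0.6,0,0,0,0]]]'
python3 -m creep '[[[0,0,0,0,0,0,0],[0,0,0,0,0,0,0]]]'|head -2
python3 - <<'E'
from h import *
goto(.485,.1185,.0445,90)
im=arm.camera('top')[:,:,::-1]; cv2.imwrite('pics/top5.png',im)
cv2.imwrite('pics/c5.png',np.hstack([cv2.resize(im[200:400,240:500],(390,300)),cv2.resize(arm.camera('scene')[180:380,200:460,::-1],(390,300))]))
E
```

```text
time_s: 12.5
tcp_pos: [0.4828, 0.0523, 0.1907]
time_s: 12.92
tcp_pos: [0.4854, 0.1191, 0.1387]
orientation: [0.0, -0.003, 1.0, 0.0]
force: [-0.8, -0.7, -2.9]
width: 0.0148
grasp_force: 59.7
time_s: 13.08
tcp_pos: [0.4841, 0.1178, 0.138]
t 13.0833 tcp [0.4841 0.1178 0.138 ] yaxis deg 90.2 w 0.0152 F 59.651838541030884 q6 0.2356894958443558
 shift units (present tool axes) [-0.0263  0.0185  0.9874]  turn wz units 0.0292687788586568  z axis [-0.0046 -0.001  -1.    ]
```

View pics/c5.png

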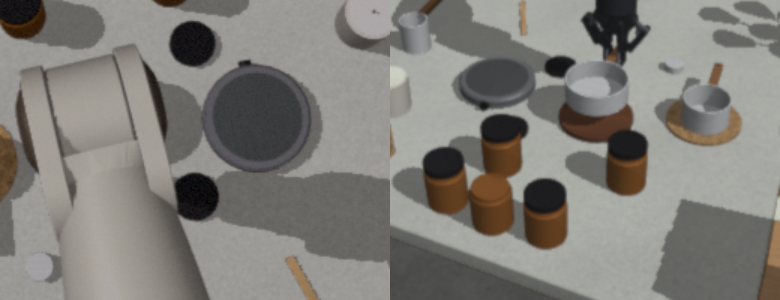

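The warmer is empty at about (257,117) in the crop, with the steel top visible. The large pan is over the board. Lower it.

```bash
python3 -m creep '[[[0,0,0.4,0,0,0,0],[0,0,0.3,0,0,0,0],[0,0,0.2,0,0,0,0],[0,0,0,0,0,0,0],[0,0,0,0,0,0,0]]]'
python3 -m creep '[[[0,0,0.08,0,0,0,0],[0,0,0.05,0,0,0,0],[0,0,0,0,0,0,0],[0,0,0,0,0,0,0]]]'
python3 - <<'E'
from h import *
m=arm.camera_model('top')
for p in [(257,116),(257,118)]: print(cast(m,(240+p[0]/1.5-.2,200+p[1]/1.5-.2),.025))
E
```

```text
time_s: 13.6
tcp_pos: [0.4847, 0.1182, 0.1027]
orientation: [-0.001, -0.001, 1.0, -0.0]
force: [0.2, -0.2, -1.2]
width: 0.0149
grasp_force: 59.7
time_s: 13.93
tcp_pos: [0.4852, 0.1185, 0.0986]
orientation: [-0.0, -0.001, 1.0, 0.0]
force: [-2.5, -0.3, 4.6]
width: 0.0147
grasp_force: 60.6
[ 0.5591 -0.0975]
[ 0.5563 -0.0974]
```

```bash
python3 -m creep '[[[0,0,0,0,0,0,0.4],[0,0,0,0,0,0,0.6],[0,0,0,0,0,0,1],[0,0,0,0,0,0,1],[0,0,0,0,0,0,1]]]' | tail -3
python3 -m creep '[[[0,0,0,0,0,0,1],[0,0,-0.4,0,0,0,1],[0,0,-0.7,0,0,0,1],[0,0,-0.9,0,0,0,1],[0,0,-0.6,0,0,0,1]]]' | head -2
python3 - <<'E'
from h import *
goto(.428,.299,.1,95.7)
E
```

```text
force: [-0.5, 0.5, 0.1]
width: 0.0743
grasp_force: 0.0
time_s: 14.77
tcp_pos: [0.4852, 0.1184, 0.2041]
t 14.7667 tcp [0.4852 0.1184 0.2041] yaxis deg 90.2 w 0.0854 F 0.0 q6 0.23659267469452153
 shift units (present tool axes) [1.4167 4.5187 1.254 ]  turn wz units -0.9680722432455003  z axis [-0.0003  0.0002 -1.    ]
```

```bash
python3 -m creep '[[[0.283,0.904,0,0,0,0,1],[0.283,0.904,0,0,0,0,1],[0.283,0.904,0,0,0,0,1],[0.283,0.904,0,0,0,0,1],[0.283,0.904,0,0,0,0,1]]]' |head -2
python3 -m creep '[[[0,0,0,0,0,-0.97,1],[0,0,0,0,0,0,1],[0,0,0,0,0,0,1]]]' |head -2
python3 - <<'E'
from h import *
goto(.428,.299,.05,95.7)
m=arm.camera_model('wrist'); im=np.ascontiguousarray(arm.camera('wrist')[:,:,::-1]); cv2.imwrite('pics/w6.png',im)
hsv=cv2.cvtColor(im,cv2.COLOR_BGR2HSV)
mk=cv2.inRange(hsv,(5,110,25),(22,255,255)); mk[:, :270]=0; mk[:,370:]=0
for c in cv2.findContours(mk,0,1)[0]:
    if cv2.contourArea(c)>300:
        print(cv2.minAreaRect(c), cv2.boundingRect(c)); 
x,y,w,h=cv2.boundingRect(c)
t=cv2.imread('pics/top5.png'); im=arm.camera('top')[:,:,::-1]; cv2.imwrite('pics/top6.png',im)
row=np.argmax(mk.any(1)); 
for r in (row+3,row+40): cs=np.nonzero(mk[r])[0]; print(r,cs.min(),cs.max(),cast(m,(cs.mean(),r),.057))
E
```

```text
time_s: 15.18
tcp_pos: [0.4271, 0.3005, 0.2017]
time_s: 15.43
tcp_pos: [0.4278, 0.2991, 0.2013]
t 15.4333 tcp [0.4278 0.2991 0.2013] yaxis deg 95.7 w 0.0855 F 0.0 q6 0.5112339985384659
 shift units (present tool axes) [-0.0106 -0.0012  2.4337]  turn wz units -0.008090637001285919  z axis [-0.002  -0.0007 -1.    ]
((319.5, 248.5), (127.0, 99.0), 90.0) (270, 185, 100, 128)
188 306 328 [0.3835 0.294 ]
225 306 327 [0.4086 0.2961]
```

```bash
python3 -m creep '[[[0,0,0.8,0,0,0,1],[0,0,0.8,0,0,0,1],[0,0,0.5,0,0,0,1],[0,0,0.3,0,0,0,1],[0,0,0,0,0,0,1]]]'|head -2
python3 -m creep '[[[0,0,0,0,0,0,0],[0,0,0,0,0,0,0],[0,0,0,0,0,0,0],[0,0,0,0,0,0,0],[0,0,0,0,0,0,0]]]'|head -2
python3 -m creep '[[[0,0,0,0,0,0,0],[0,0,0,0,0,0,0],[0,0,0,0,0,0,0]]]'
python3 -m creep '[[[0,0,-0.2,0,0,0,0],[0,0,-0.4,0,0,0,0],[0,0,-0.8,0,0,0,0],[0,0,-0.8,0,0,0,0],[0,0,-0.6,0,0,0,0]]]'
python3 - <<'E'
from h import *
goto(.558-.0725*.9951,-.0973-.0072,.142,95.7)
E
```

```text
time_s: 15.95
tcp_pos: [0.4272, 0.2974, 0.1031]
time_s: 16.37
tcp_pos: [0.4281, 0.2993, 0.1065]
time_s: 16.62
tcp_pos: [0.4279, 0.2993, 0.1063]
orientation: [-0.001, -0.05, 0.999, 0.0]
force: [-1.8, -0.3, 5.1]
width: 0.0148
grasp_force: 60.2
time_s: 17.03
tcp_pos: [0.4279, 0.299, 0.2201]
orientation: [-0.0, -0.05, 0.999, 0.0]
force: [0.7, 0.3, -1.7]
width: 0.0146
grasp_force: 59.3
t 17.0333 tcp [0.4279 0.299  0.2201] yaxis deg 95.7 w 0.0146 F 59.27347719669342 q6 0.5098272340219581
 shift units (present tool axes) [ -0.4378 -10.1822   0.5976]  turn wz units 0.002879827315888391  z axis [-0.001   0.0003 -1.    ]
```

```bash
python3 -m creep '[[[-0.04,-0.5,0,0,0,0,0],[-0.04,-0.95,0,0,0,0,0],[-0.04,-0.95,0,0,0,0,0],[-0.04,-0.95,0,0,0,0,0],[-0.04,-0.95,0,0,0,0,0]]]' |head -2
python3 -m creep '[[[-0.04,-0.95,0,0,0,0,0],[-0.04,-0.95,0,0,0,0,0],[-0.04,-0.95,0,0,0,0,0],[-0.04,-0.95,0,0,0,0,0],[-0.04,-0.95,0,0,0,0,0]]]' |head -2
python3 -m creep '[[[-0.04,-0.7,0,0,0,0,0],[0,-0.43,0,0,0,0,0],[0,0,0.6,0,0,0,0],[0,0,0.9,0,0,0,0],[0,0,0,0,0,0,0]]]'
python3 -m creep '[[[0,0,0,0,0,0,0]]]'|head -2
python3 - <<'E'
from h import *
goto(.558-.0725*.9951,-.0973-.0072,.0713,95.7)
E
```

```text
time_s: 17.45
tcp_pos: [0.4527, 0.1272, 0.2177]
time_s: 17.87
tcp_pos: [0.4796, -0.0615, 0.2178]
time_s: 18.28
tcp_pos: [0.4832, -0.1044, 0.1515]
orientation: [-0.005, -0.049, 0.999, 0.001]
force: [-0.9, 0.3, -3.2]
width: 0.0148
grasp_force: 59.2
time_s: 18.37
tcp_pos: [0.4847, -0.1042, 0.1565]
t 18.3667 tcp [ 0.4847 -0.1042  0.1565] yaxis deg 95.7 w 0.0151 F 59.20338034629822 q6 -0.3111067322222414
 shift units (present tool axes) [-0.0322 -0.0113  0.7802]  turn wz units 0.0014738174436092152  z axis [-0.0059  0.0006 -1.    ]
```

```bash
python3 -m creep '[[[0,0,0.3,0,0,0,0],[0,0,0.25,0,0,0,0],[0,0,0.12,0,0,0,0],[0,0,0,0,0,0,0],[0,0,0,0,0,0,0]]]'
python3 -m creep '[[[0,0,0.07,0,0,0,0],[0,0,0.05,0,0,0,0],[0,0,0,0,0,0,0],[0,0,0,0,0,0,0]]]'
```

```text
time_s: 18.78
tcp_pos: [0.4859, -0.1043, 0.1309]
orientation: [-0.001, -0.05, 0.999, -0.0]
force: [-0.4, -0.3, -1.6]
width: 0.0147
grasp_force: 59.3
time_s: 19.12
tcp_pos: [0.4859, -0.1044, 0.126]
orientation: [-0.001, -0.05, 0.999, -0.0]
force: [0.2, -0.3, -1.7]
width: 0.015
grasp_force: 59.3
```

```bash
python3 -m creep '[[[0,0,0.03,0,0,0,0],[0,0,0,0,0,0,0.4],[0,0,0,0,0,0,0.6],[0,0,0,0,0,0,1],[0,0,0,0,0,0,1]]]' | head -4
python3 -m creep '[[[0,0,0,0,0,0,1],[0,0,0,0,0,0,1],[0,0,-0.4,0,0,0,1],[0,0,-0.9,0,0,0,1],[0,0,-0.9,0,0,0,1]]]' | tail -2
python3 - <<'E'
from h import *
goto(.4195,-.3256,.15,92.8)
E
```

```text
time_s: 19.53
tcp_pos: [0.486, -0.1044, 0.1248]
orientation: [-0.001, -0.05, 0.999, -0.0]
force: [0.3, -0.1, 0.1]
width: 0.0852
grasp_force: 0.0
t 19.95 tcp [ 0.4851 -0.1042  0.2126] yaxis deg 95.7 w 0.0852 F 0.0 q6 -0.31106623805881845
 shift units (present tool axes) [ 2.1828 -5.3439  0.2203]  turn wz units 0.508357634560684  z axis [-0.0048  0.0004 -1.    ]
```

```bash
python3 -m creep '[[[0.36,-0.89,0,0,0,0,1],[0.36,-0.89,0,0,0,0,1],[0.36,-0.89,0,0,0,0,1],[0.36,-0.89,0,0,0,0,1],[0.36,-0.89,0,0,0,0,1]]]' |head -2
python3 -m creep '[[[0.36,-0.89,0,0,0,0,1],[0,0,0,0,0,0.5,1],[0,0,0,0,0,0,1],[0,0,0,0,0,0,1]]]' |head -2
python3 - <<'E'
from h import *
m=arm.camera_model('wrist'); im=np.ascontiguousarray(arm.camera('wrist')[:,:,::-1]); cv2.imwrite('pics/w7.png',im)
t=np.ascontiguousarray(arm.camera('top')[:,:,::-1]); cv2.imwrite('pics/top7.png',t)
cv2.imwrite('pics/c7.png',np.hstack([cv2.resize(t[200:400,240:480],(480,400)),cv2.resize(im,(320,240)).copy() if 0 else cv2.copyMakeBorder(cv2.resize(im,(320,240)),0,160,0,0,0)]))
hsv=cv2.cvtColor(im,cv2.COLOR_BGR2HSV)
mk=cv2.inRange(hsv,(5,110,25),(22,255,255)); mk[:, :200]=0; mk[:,440:]=0
c=max([c for c in cv2.findContours(mk,0,1)[0]],key=cv2.contourArea); x,y,w,h=cv2.boundingRect(c); print(x,y,w,h)
P=[]
for r in (y+1,y+h//2): cs=np.nonzero(mk[r,x:x+w])[0]+x; P.append(cast(m,(cs.mean(),r),.068)); print(r,cs.min(),cs.max(),P[-1])
d=P[1]-P[0]; d/=np.linalg.norm(d); print('yaw',np.degrees(np.arctan2(d[1],d[0])),'axis',P[0]+.12*d); p=P[0]+.038*d
goto(p[0],p[1],.061,90+np.degrees(np.arctan2(d[1],d[0])))
# final rims, top view
E
```

```text
time_s: 20.37
tcp_pos: [0.4313, -0.2903, 0.2131]
time_s: 20.7
tcp_pos: [0.4212, -0.3256, 0.2127]
302 197 23 121
198 303 323 [ 0.3835 -0.3305]
257 303 323 [ 0.4254 -0.3288]
yaw 2.26378730555295 axis [ 0.5034 -0.3257]
t 20.8 tcp [ 0.4216 -0.3247  0.2129] yaxis deg 93.0 w 0.0855 F 0.0 q6 -0.7078962779925562
 shift units (present tool axes) [ 0.0043 -0.1058  2.4481]  turn wz units 0.125338673258504  z axis [-0.0017 -0.     -1.    ]
```

View pics/c7.png

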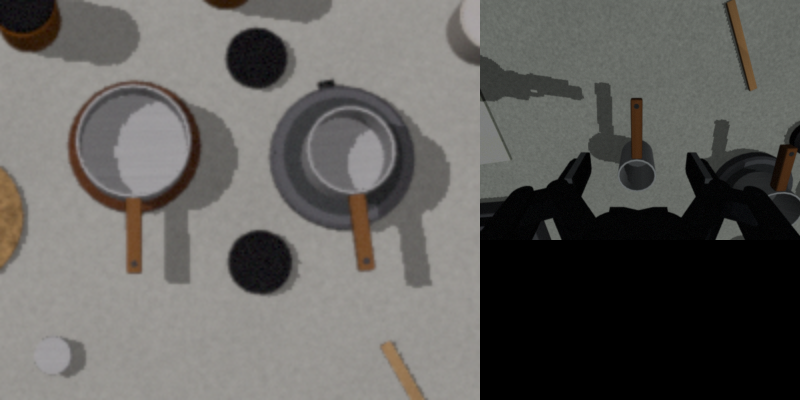

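Both pans stand in place: the large rim is centred at (135,140) in the crop, the medium at (351,149). The small pan's handle lies between the fingers in the wrist view.

```bash
python3 - <<'E'
from h import *
m=arm.camera_model('top')
c=lambda x,y,z: cast(m,(240+x/2-.25,200+y/2-.25),z)
print('large',c(135,140,.054),'board',c(134.5,147,.012),'medium',c(351,149,.077),'warmer',c(342,157,.025))
E
python3 -m creep '[[[0,-0.1,0.8,0,0,0,1],[0,0,0.8,0,0,0,1],[0,0,0.5,0,0,0,1],[0,0,0.3,0,0,0,1],[0,0,0.04,0,0,0,1]]]'|head -2
python3 -m creep '[[[0,0,0,0,0,0,0],[0,0,0,0,0,0,0],[0,0,0,0,0,0,0],[0,0,0,0,0,0,0],[0,0,0,0,0,0,0]]]'|head -2
python3 -m creep '[[[0,0,0,0,0,0,0],[0,0,0,0,0,0,0],[0,0,0,0,0,0,0]]]'
python3 -m creep '[[[0,0,-0.3,0,0,0,0],[0,0,-0.6,0,0,0,0],[0,0,-0.9,0,0,0,0],[0,0,-0.9,0,0,0,0],[0,0,-0.9,0,0,0,0]]]'
python3 - <<'E'
from h import *
goto(.571,.0365,.2,180)
E
```

```text
large [0.5699 0.1165] board [0.5697 0.1177] medium [ 0.5566 -0.0976] warmer [ 0.5567 -0.0966]
time_s: 21.22
tcp_pos: [0.4209, -0.328, 0.1131]
time_s: 21.63
tcp_pos: [0.4217, -0.3298, 0.1163]
time_s: 21.88
tcp_pos: [0.4215, -0.3297, 0.1158]
orientation: [-0.001, -0.025, 1.0, -0.0]
force: [-1.7, -0.7, 4.6]
width: 0.0149
grasp_force: 62.8
time_s: 22.3
tcp_pos: [0.4211, -0.3292, 0.2612]
orientation: [-0.001, -0.025, 1.0, 0.0]
force: [0.1, -1.0, -1.3]
width: 0.0146
grasp_force: 62.0
t 22.3 tcp [ 0.4211 -0.3292  0.2612] yaxis deg 92.8 w 0.0146 F 62.02645540237427 q6 -0.7126753999700496
 shift units (present tool axes) [-4.1979  8.9442  0.1727]  turn wz units -15.21089339167805  z axis [-0.0024  0.0002 -1.    ]
```

```bash
python3 -m creep '[[[-0.22,0.45,0,0,0,0,0],[-0.4,0.88,0,0,0,0,0],[-0.4,0.88,0,0,0,0,0],[-0.4,0.88,0,0,0,0,0],[-0.4,0.88,0,0,0,0,0]]]' |head -2
python3 -m creep '[[[-0.4,0.88,0,0,0,0,0],[-0.4,0.88,0,0,0,0,0],[-0.4,0.88,0,0,0,0,0],[-0.4,0.88,0,0,0,0,0],[-0.4,0.88,0,0,0,0,0]]]' |head -2
python3 -m creep '[[[-0.38,0.57,0,0,0,-0.3,0],[0,0,0,0,0,-0.7,0],[0,0,0,0,0,-1,0],[0,0,0,0,0,-1,0],[0,0,0,0,0,-1,0]]]' |head -2
python3 -m creep '[[[0,0,0,0,0,-1,0],[0,0,0,0,0,-1,0],[0,0,0,0,0,-1,0],[0,0,0,0,0,-1,0],[0,0,0,0,0,-1,0]]]' |head -2
python3 -m creep '[[[0,0,0,0,0,-1,0],[0,0,0,0,0,-1,0],[0,0,0,0,0,-1,0],[0,0,0,0,0,-1,0],[0,0,0,0,0,-1,0]]]' |head -2
python3 -m creep '[[[0,0,0,0,0,-0.8,0],[0,0,0,0,0,-0.4,0],[0,0,0,0,0,0,0],[0,0,0,0,0,0,0]]]' |head -2
python3 - <<'E'
from h import *
goto(.570,.035,.0778,180)
E
```

```text
time_s: 22.72
tcp_pos: [0.4865, -0.1657, 0.2598]
time_s: 23.13
tcp_pos: [0.5577, 0.0144, 0.2596]
time_s: 23.55
tcp_pos: [0.5715, 0.0363, 0.2592]
time_s: 23.97
tcp_pos: [0.5714, 0.036, 0.2593]
time_s: 24.38
tcp_pos: [0.5714, 0.0359, 0.2594]
time_s: 24.72
tcp_pos: [0.5715, 0.036, 0.2592]
t 24.7167 tcp [0.5715 0.036  0.2592] yaxis deg 179.9 w 0.0149 F 62.003395557403564 q6 -1.50526928203329
 shift units (present tool axes) [0.024  0.0313 3.185 ]  turn wz units -0.025801980450308425  z axis [-0.002  -0.0003 -1.    ]
```

```bash
python3 -m creep '[[[0.02,0.03,0.5,0,0,0,0],[0,0,0.8,0,0,0,0],[0,0,0.5,0,0,0,0],[0,0,0,0,0,0,0],[0,0,0,0,0,0,0]]]' |head -2
python3 - <<'E'
from h import *
goto(.570,.035,.0778,180)
m=arm.camera_model('scene')
im=np.ascontiguousarray(arm.camera('scene')[:,:,::-1]); cv2.imwrite('pics/scene8.png',im)
w=arm.camera('wrist')[:,:,::-1]
t=arm.camera('top')[:,:,::-1]
cv2.imwrite('pics/c8.png',np.hstack([cv2.resize(im[190:310,270:430],(400,300)),cv2.resize(t[200:350,240:440],(400,300))]))
E
```

```text
time_s: 25.13
tcp_pos: [0.5697, 0.0351, 0.1866]
t 25.1333 tcp [0.5697 0.0351 0.1866] yaxis deg 179.9 w 0.0149 F 61.9672429561615 q6 -1.5070419661753194
 shift units (present tool axes) [ 0.0032 -0.012   1.3709]  turn wz units -0.021063446335682797  z axis [-0.0038 -0.0003 -1.    ]
```

View pics/c8.png

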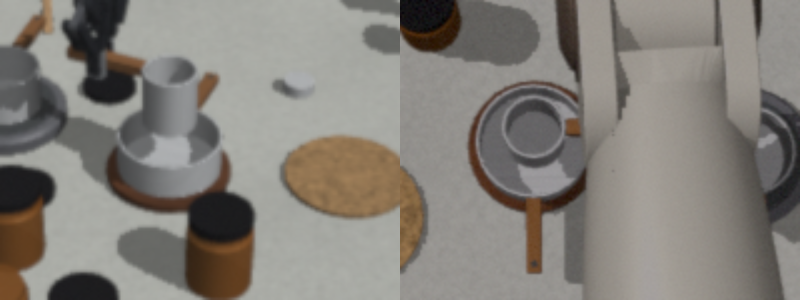

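The small pan hangs upright above the large one, its rim centred at (134,127) in the right-hand crop. Check this by ray, then lower.

```bash
python3 - <<'E'
from h import *
m=arm.camera_model('top'); print(cast(m,(240+67-.25,200+63.5-.25),.139))
E
python3 -m creep '[[[0,0,0.4,0,0,0,0],[0,0,0.4,0,0,0,0],[0,0,0.25,0,0,0,0],[0,0,0.1,0,0,0,0],[0,0,0,0,0,0,0]]]' 
python3 -m creep '[[[0,0,0.07,0,0,0,0],[0,0,0,0,0,0,0],[0,0,0,0,0,0,0]]]'
```

```text
[0.5677 0.116 ]
time_s: 25.7
tcp_pos: [0.5701, 0.0352, 0.1408]
orientation: [-0.001, -0.707, 0.708, 0.001]
force: [-0.3, -0.3, -1.4]
width: 0.0146
grasp_force: 62.0
time_s: 25.95
tcp_pos: [0.5705, 0.0352, 0.1389]
orientation: [-0.0, -0.707, 0.707, 0.0]
force: [-0.5, 0.0, -1.5]
width: 0.0148
grasp_force: 62.0
```

```bash
python3 -m creep '[[[0,0,0.1,0,0,0,0],[0,0,0.05,0,0,0,0],[0,0,0,0,0,0,0],[0,0,0,0,0,0,0]]]'|head -4
python3 -m creep '[[[0,0,0.03,0,0,0,0],[0,0,0,0,0,0,0],[0,0,0,0,0,0,0]]]'
```

```text
time_s: 26.28
tcp_pos: [0.5703, 0.0352, 0.1322]
orientation: [-0.001, -0.707, 0.707, 0.001]
force: [-0.5, -0.5, -0.7]
time_s: 26.53
tcp_pos: [0.5704, 0.0349, 0.1318]
orientation: [-0.0, -0.707, 0.708, 0.0]
force: [-1.2, -2.9, 5.9]
width: 0.0149
grasp_force: 63.1
```

In contact with the large pan's floor. Release, retreat upwards, and check.

```bash
python3 -m creep '[[[0,0,0,0,0,0,0.4],[0,0,0,0,0,0,0.6],[0,0,0,0,0,0,1],[0,0,0,0,0,0,1],[0,0,0,0,0,0,1]]]' | tail -3
python3 -m creep '[[[0,0,0,0,0,0,1],[0,0,-0.4,0,0,0,1],[0,0,-0.9,0,0,0,1],[0,0,-0.9,0,0,0,1],[0,0,-0.9,0,0,0,1]]]' | head -2
python3 -m creep '[[[0.9,0,0,0,0,0,1],[0.9,0,0,0,0,0,1],[0.9,0,0,0,0,0,1],[0.9,0,0,0,0,0,1],[0.9,0,0,0,0,0,1]]]' | head -2
python3 -m creep '[[[0.9,0,0,0,0,0,1],[0.9,0,0,0,0,0,1],[0.9,0,0,0,0,0,1],[0,0,0,0,0,0,1],[0,0,0,0,0,0,1]]]' | head -2
python3 - <<'E'
from h import *
im=arm.camera('scene')[:,:,::-1]; t=arm.camera('top')[:,:,::-1]
cv2.imwrite('pics/c9.png',np.hstack([cv2.resize(im[150:300,200:400],(400,300)),cv2.resize(t[200:350,240:440],(400,300))]))
E
```

```text
force: [0.3, -0.3, -1.2]
width: 0.0745
grasp_force: 0.0
time_s: 27.37
tcp_pos: [0.57, 0.0352, 0.2561]
time_s: 27.78
tcp_pos: [0.57, -0.1464, 0.2551]
time_s: 28.2
tcp_pos: [0.5697, -0.2546, 0.2544]
```

View pics/c9.png

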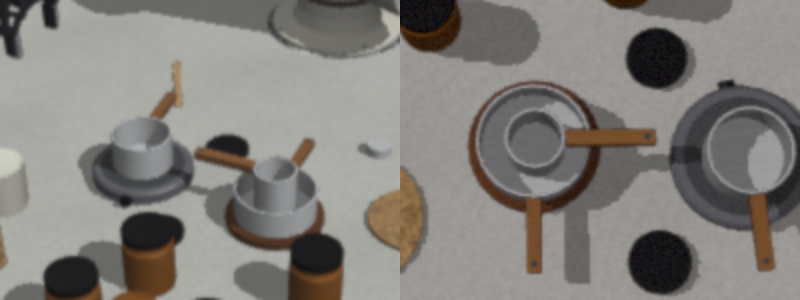

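The small pan stands flat in the middle of the large pan (rim at (135,137) in the crop) with the handles at right angles. The medium pan is centred on the warmer and the arm is clear.

```bash
python3 -c "
from station import arm
print(arm.sign_off())"
```

```text
the job is handed in; nothing more can be done
None
```

The job is handed in: the final camera views show the medium pan on the warmer, the large pan on the board with the small pan in it at a quarter turn, and the medium pan was parked on the cork mat on the way; the sign-off returned no verdict.

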